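# Put the round cutter away under the tray of the baking box

## Robot

A 7-joint arm with a two-finger parallel gripper is mounted at the origin on the work surface. World frame = base frame: x ahead of the robot, y to its left, z up, the work surface at z = 0. Lengths are in m, angles in rad, forces in N, time in s.
With the tool pointing down it reaches from about 0.425 to 0.925 m from the base axis. Payload 6.8 kg.
Tool frame: the origin (TCP) lies on the front face of the gripper's body, between the roots of the fingers; the fingertips stand 73 mm ahead of it and the grasp point (between the pads) lies 54 mm ahead of it; z points along the fingers, y is the line along which they close (so a half turn about z gives the same grasp; the last joint's range is limited). The gripper opens to 85 mm and grips with 20 to 120 N. Pads are 22 mm wide; open, the fingers measure 114 mm over their backs; the gripper's body (76 mm by 85 mm) begins 54 mm behind the grasp point. The pads swing forward as they close: fully open they stand 13 mm farther back than shut.
Start: joints at [-1.408, 0.477, 0.022, 1.555, -0.011, 1.109, -0.083], TCP at [0.181, 0.65, 0.304] pointing down, gripper open.
Joint ranges: [-2.96, 2.96], [-0.34, 2.1], [-1.41, 1.46], [0.24, 2.44], [-1.37, 4.51], [0.17, 1.92], [-2.96, 2.96]. Speed limits (rad/s): [2.39, 2.39, 3.14, 3.14, 3.14, 3.14, 3.14].

## Interface

Orientations are given as a unit quaternion [w, x, y, z].
In Python, from station import bot, optics gives the robot as it stands.
- The arm moves only by the tool drive_tool, never from a script. Its argument "deltas" is a list of rows, each an object with "gripper": the closure in counts, from 0 (fully open) to 255 (shut); "offset": the shift along the tool's x, y, z in units of 1000 mm (1.0 is 1000 mm), a list of three; "angular": the turn, a rotation vector about the tool's x, y, z in units of 45 degrees (1.0 is 45 degrees), a list of three. In form: [{"gripper": gripper, "offset": [dx, dy, dz], "angular": [rx, ry, rz]}, ...]. A call has 1 to 5 rows; each row is the pose to reach, as a shift and turn from the pose commanded when the call began, along the tool's axes at that moment; what a row does not reach only later rows make up. A row lasts 1/10 s, in which the tool goes at most 50 mm and 8.59 degrees, less where a joint would pass 70% of its speed; a pose out of reach is approached as far as the arm can. A call with a number of a shift or a turn outside -1 to 1 is refused whole. A call with a gripper value outside its range is refused whole. The fingers move at their own pace and stop on an object; "grip_force" is the grip in N (left out, the last holds). Time passes only in rows, so rows that repeat a pose let the fingers close. It gives the time, the measured TCP pose, the force, the opening and the grip force at its end, in the units of the state.
- bot.get_obs(): the state, without advancing time (a new reading comes with each control period).
- optics.read_camera(name): name is "scene" or "top"; returns the picture (384x512x3 uint8, blue, green, red); there is no depth.
- optics.camera_model(name): a dict with "fx", "fy", "cx", "cy" (pixels), "dist" ([k1, k2, p1, p2, k3] as OpenCV has them; the pictures are not rectified), "cam_to_world" (4x4, takes a point from camera to world coordinates). Camera axes: x right, y up, looking along -z (the intrinsics and any distortion apply to the point x, -y, -z); pixel columns grow to the right and rows downward; lengths in m; the calibration is good to about 2 mm. A picture is of the moment at which its call begins. camera_model takes no time and is no camera call.
- bot.hand_in(): hands the job in; it is judged then, once.
The state is a dict: "t": time; "q": joint angles; "joint_vel": joint speeds; "joint_torque": joint torques, N m; "eef_pos": TCP position; "tool_rot": TCP orientation; "contact_force": force on the tool from outside, world axes, zero at the start; "torque": the same for the moment, N m; "gripper_width": opening from 0.0 (shut) to 1.0 (fully open); "grasp_force": force on a finger pad.
Only numpy, scipy, OpenCV 4.12 (cv2) and the standard library are available. Lean on these libraries where they do the work, as an engineer would, in place of code of your own. Each camera call takes 0.05 s, during which the arm holds its last target. There are 200 camera calls.

## Task

Lift the top tray of the baking box by its wooden handle and swing it all the way open. Stand the red-knobbed round biscuit cutter upright on the floor of the compartment underneath, let go of it, then swing the tray back down until it is fully closed. Leave the blue and the yellow cutter where they stand.

Things in the scene. Friction and masses are not known exactly. Their poses are not given: they have to be found in the camera images.
- bakebox: Green box, fixed to the worktop. Outside 190 (x) x 220 (y) x 85 mm high, walls and floor 4 mm; empty inside. Origin: centre of its underside, z up; +x is the way its tray swings open. Closed, the white tray (186 x 214 x 34 mm, underside at z = 88 mm, steel nozzles fixed in it) covers it all. Steel link arms run along the two y sides, out to y = +-118 mm.
- tray_swing (a joint): Tray angle q, rad: 0 closed, 2.1 fully open (stops); starts at 0 to 0.25. On parallel arms, the tray stays level, same heading; each point of it arcs up and over by 110 mm x (cos 10deg - cos(10deg+q)) along box +x and 110 mm x (sin(10deg+q) - sin 10deg) up, ending 180 mm along +x and 65 mm higher. Stiff: it stays where left; 1 to 8 N at the handle moves it.
- tray_handle (a point): Centre of the tray's wooden handle bar, 12 x 12 mm in section, 96 mm long along the box's y axis, level, on a thin post near each end (43 mm from the centre). In the box's frame at x = 0, y = 0, z = 160 mm when closed; the tray's rim is 38 mm below the bar's centre. Pinch it across from above. Axes parallel to the box's.
- red_cutter_center (a point): Loose round biscuit cutter standing on the worktop, to be put away: steel ring 54 mm across, 24 mm high, open below, a strap across its top 24 to 27 mm up, and an upright red knob, 22 mm in diameter, on its axis from 27 to 65 mm above its foot. 65 mm tall, about 90 g. The point is on its axis half-way up, 32.5 mm above its foot; z up the axis.
- blue_cutter_center (a point): Loose square cutter (48 mm) with the same knob in blue, 65 mm tall; to be left alone. The point is on its axis 32.5 mm above its foot.
- yellow_cutter_center (a point): Loose triangular cutter (sides 54 mm) with the same knob in yellow, 65 mm tall; to be left alone. The point is on its axis 32.5 mm above its foot.

How it is judged:
On the way, in this order (a step that is already met when the one before it is completed fails the run):
1. the tray is swung open (beyond 1.85 rad of 2.1) (value of joint tray_swing above 1.85 rad), for 0.2 s.
2. the red cutter stands upright on the compartment's floor, released, with the tray still open (x of red_cutter_center in the frame of bakebox between -0.09 and 0.09 m and y of red_cutter_center in the frame of bakebox between -0.105 and 0.105 m and z of red_cutter_center in the frame of bakebox between 0.025 and 0.047 m and angle between red_cutter_center's own z axis and vertical below 0.25 rad and contact force between the fingers and red_cutter below 0.1 N and linear speed of red_cutter below 0.03 m/s and value of joint tray_swing above 1.7 rad), for 0.2 s.
At the end, for the whole second after the job is handed in: The red cutter stands in the compartment, its centre over the compartment's floor, upright within 14 degrees, resting on the floor (height within about 10 mm), released and still; the tray is closed to within 0.12 rad (about 13 mm at the handle) (x of red_cutter_center in the frame of bakebox between -0.09 and 0.09 m and y of red_cutter_center in the frame of bakebox between -0.105 and 0.105 m and z of red_cutter_center in the frame of bakebox between 0.025 and 0.047 m and angle between red_cutter_center's own z axis and vertical below 0.25 rad and contact force between the fingers and red_cutter below 0.1 N and linear speed of red_cutter below 0.03 m/s and value of joint tray_swing below 0.12 rad); the robot touches nothing.
It fails at once if the blue cutter is moved more than 30 mm (distance of blue_cutter_center from where it was at the start of the episode above 0.03 m).
It fails at once if the yellow cutter is moved more than 30 mm (distance of yellow_cutter_center from where it was at the start of the episode above 0.03 m).
It also fails if it takes over 69 s, if anything falls off the work surface, if the arm or the gripper's body presses on something with over 40 N, if the wrist force passes 120 N, or if a joint passes its speed limit or range.

## Working session

There is one attempt and no reset: what is moved stays moved. The work goes in short steps, Python scripts to look and compute and a tool call to move; the robot and the scene stay as the last step left them, time stands still between calls to the robot, and variables do not carry over. Pictures are saved under pics/ and viewed, at most 10 in all, crops included, and the job is handed in when it is done.

Besides the shell and the picture viewer there is one more tool, called after ">>>" as name([rows], argument=value, ...), one row to a line, values as JSON. drive_tool: Moves the arm, as the interface text tells. Its arguments: {"type":"object","properties":{"deltas":{"type":"array"},"grip_force":{"type":"number"}},"required":["deltas"]}

```bash
mkdir -p pics; ls; cat > h.py <<'E'
import numpy as np, cv2
from station import bot, optics
from scipy.spatial.transform import Rotation as R
def ray(cam,uv):
    m=optics.camera_model(cam);K=np.array([[m['fx'],0,m['cx']],[0,m['fy'],m['cy']],[0,0,1.]])
    p=cv2.undistortPoints(np.array([[uv]],float),K,np.array(m['dist'],float))[0,0]
    T=np.array(m['cam_to_world']);return T[:3,3],T[:3,:3]@np.array([p[0],-p[1],-1])
def at_z(cam,uv,z):
    o,d=ray(cam,uv);return o+d*(z-o[2])/d[2]
def proj(cam,P):
    m=optics.camera_model(cam);K=np.array([[m['fx'],0,m['cx']],[0,m['fy'],m['cy']],[0,0,1.]])
    T=np.array(m['cam_to_world']);c=(np.atleast_2d(P)-T[:3,3])@T[:3,:3]*[1,-1,-1]
    return cv2.projectPoints(c,np.zeros(3),np.zeros(3),K,np.array(m['dist'],float))[0][:,0]
def snap(cam,f): 
    im=optics.read_camera(cam);cv2.imwrite('pics/'+f,im);return im
def pose():
    s=bot.get_obs();q=s['tool_rot'];return np.array(s['eef_pos']),R.from_quat([q[1],q[2],q[3],q[0]])
E
python3 - <<'E'
from h import *
s=bot.get_obs();print(s)
print(pose()[1].as_matrix().round(3))
a=snap('scene','s0.png');b=snap('top','t0.png')
for c in('scene','top'):print(np.array(optics.camera_model(c)['cam_to_world']).round(3),optics.camera_model(c)['fx'])
cv2.imwrite('pics/s0b.png',cv2.resize(a,(800,600),interpolation=cv2.INTER_CUBIC))
cv2.imwrite('pics/t0b.png',cv2.resize(b,(800,600),interpolation=cv2.INTER_CUBIC))
E
```

```text
pics
{'t': 0.0, 'q': array([-1.40806659,  0.47782212,  0.02235166,  1.55648503, -0.01148647,
        1.10931611, -0.08309842]), 'joint_vel': array([-0.0009686 , -0.00155659, -0.00126179,  0.00014412, -0.0001539 ,
        0.00136558,  0.00124778]), 'joint_torque': array([ 5.04474392e-04, -5.96449149e+01,  1.60835255e+00, -2.81198180e+01,
        1.25821255e-02,  9.51063121e-03,  1.32528578e-05]), 'eef_pos': array([0.18047168, 0.64992952, 0.3028969 ]), 'tool_rot': array([-4.84647637e-05,  1.34992278e-01,  9.90846194e-01, -9.49872233e-04]), 'contact_force': array([ 0.05120488, -0.20277216, -0.26937025]), 'torque': array([ 0.04184583, -0.00543939,  0.03176841]), 'grasp_force': 0.0, 'gripper_width': 1.0005569052778138}
[[-0.964  0.268 -0.   ]
 [ 0.268  0.964 -0.002]
 [-0.    -0.002 -1.   ]]
[[-0.654 -0.494  0.573  0.977]
 [ 0.756 -0.406  0.513  0.359]
 [-0.021  0.769  0.639  0.646]
 [ 0.     0.     0.     1.   ]] 457.6077775036434
[[-0.013  0.997 -0.076  0.447]
 [-0.999 -0.015 -0.029 -0.095]
 [-0.03   0.076  0.997  1.206]
 [ 0.     0.     0.     1.   ]] 480.75430023141956
```

View pics/t0b.png

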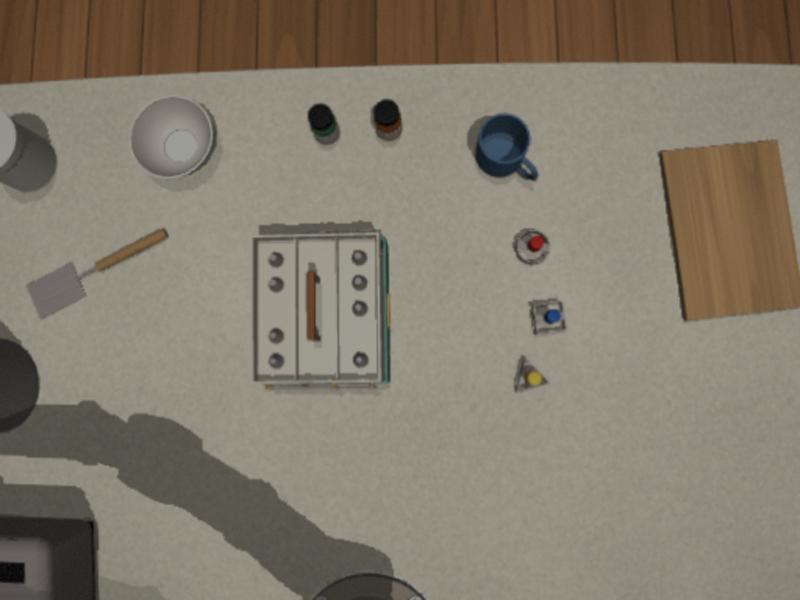

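View pics/s0b.png

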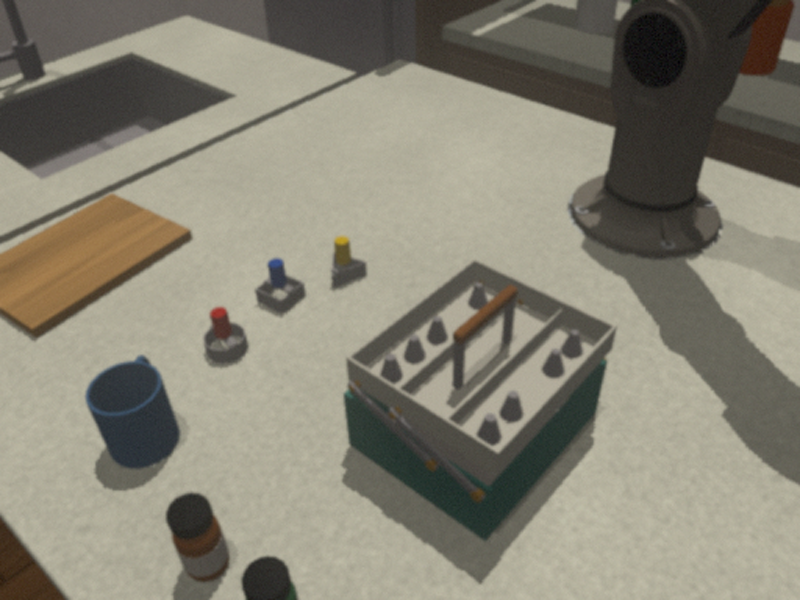

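```bash
python3 - <<'E'
from h import *
a=cv2.imread('pics/s0.png');b=cv2.imread('pics/t0.png')
c=[cv2.resize(a[220:350,210:400],None,fx=4,fy=4,interpolation=cv2.INTER_CUBIC),]
cv2.imwrite('pics/c1.png',c[0])
d=cv2.resize(b[135:255,155:360],None,fx=3.9,fy=3.9,interpolation=cv2.INTER_CUBIC);cv2.imwrite('pics/c2.png',d)
E
```

```text
(no output)
```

View pics/c1.png

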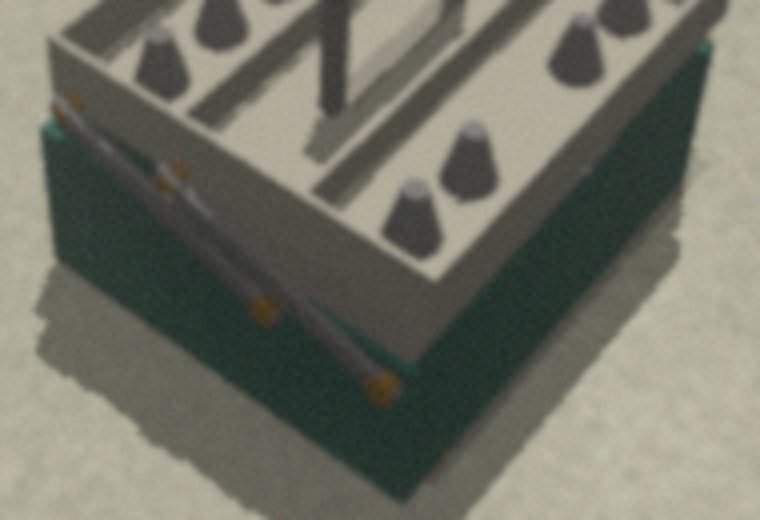

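View pics/c2.png

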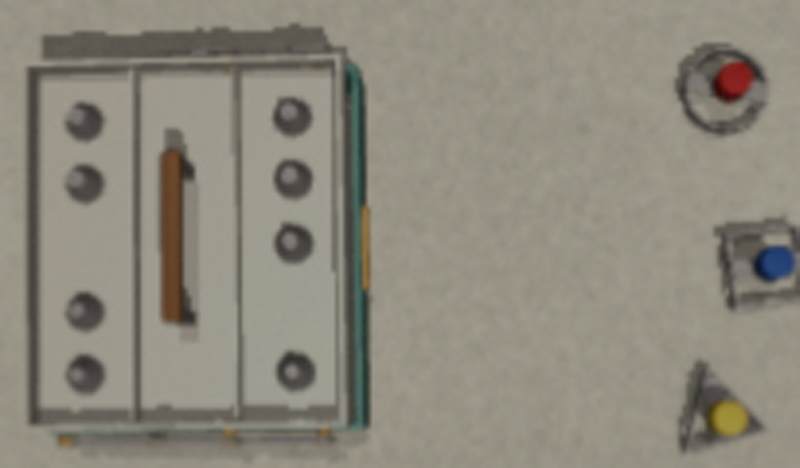

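```bash
python3 - <<'E'
from h import *
T=lambda x,y:(x/3.9+155-.4,y/3.9+135-.4)
S=lambda x,y:(x/4+210-.4,y/4+220-.4)
F=(800/512)
print('base px',proj('top',[0,0,0])*F)
for z in(.160,.170,.18):print('handle',z,at_z('top',T(171,152),z),at_z('top',T(172,321),z))
print('red top',at_z('top',T(736,80),.065),'ring',at_z('top',T(722,89),.012), 'scene knob top',at_z('scene',(219/F,313/F),.065))
print('blue',at_z('top',T(776,264),.065),'yel',at_z('top',T(730,419),.065))
for p in[(403,500),(60,262),(678,197)]:print('boxcorner',at_z('scene',S(*p),0))
for p in[(48,128),(415,372),(708,45)]:print('boxtop',at_z('scene',S(*p),.085))
for p in [(355,65),(366,425)]:print('boxtop R',at_z('top',T(*p),.085))
# tray rim corners at ~.122
for p in[(30,67),(345,50),(350,425),(30,425)]:print('rim',at_z('top',T(*p),.127))
# handle ends by stereo
for t,s in[((171,152),(457,333)),((172,321),(515,292))]:
    o,d=ray('top',T(*t));o2,d2=ray('scene',(s[0]/F,s[1]/F))
    k=np.linalg.lstsq(np.c_[d,-d2],o2-o,rcond=None)[0];print('st',o+k[0]*d,o2+k[1]*d2)
E
```

```text
base px [[369.26437477 644.49425773]]
handle 0.16 [0.58112399 0.06487687 0.16      ] [0.48561806 0.06464091 0.16      ]
handle 0.17 [0.57984007 0.06334502 0.17      ] [0.4852472  0.06311131 0.17      ]
handle 0.18 [0.57855615 0.06181317 0.18      ] [0.48487634 0.06158172 0.18      ]
red top [ 0.63217587 -0.26888955  0.065     ] ring [ 0.63506455 -0.26775184  0.012     ] scene knob top [ 0.63334095 -0.26673062  0.065     ]
blue [ 0.51856092 -0.29015657  0.065     ] yel [ 0.42487086 -0.25977387  0.065     ]
boxcorner [0.63854594 0.15040225 0.        ]
boxcorner [ 0.64111184 -0.03512646  0.        ]
boxcorner [0.43423024 0.15512335 0.        ]
boxtop [ 0.63888318 -0.03559463  0.085     ]
boxtop [0.63850359 0.15049892 0.085     ]
boxtop [0.42298417 0.14925163 0.085     ]
boxtop R [ 0.64185239 -0.03582362  0.085     ]
boxtop R [ 0.42477676 -0.03998995  0.085     ]
rim [0.63735889 0.15362931 0.127     ]
rim [ 0.64351663 -0.0323058   0.127     ]
rim [ 0.42571139 -0.03286415  0.127     ]
rim [0.4275031  0.15316628 0.127     ]
st [0.57790718 0.06103888 0.18505461] [0.57740602 0.06166347 0.18508594]
st [0.48500059 0.06209418 0.1766497 ] [0.48347239 0.06422333 0.1769187 ]
```

```bash
cat >> h.py <<'E'
DOWN=R.from_matrix(np.array([[-1,0,0],[0,1,0],[0,0,-1.]]))  # tool y = world +y
def go(*targets,rot=DOWN):
    p,r=pose();s=bot.get_obs()
    print('t',round(s['t'],2),'pos',p.round(4),'F',np.round(s['contact_force'],1),'w',round(s['gripper_width'],3),'gf',round(s['grasp_force'],1))
    for t in targets:
        print('->',t,'off',r.inv().apply(np.array(t)-p).round(4),'ang',((r.inv()*rot).as_rotvec()/np.radians(45)).round(3))
E
python3 -c "
from h import *
go((.19,.62,.40),(.532,.062,.40))"
```

```text
t 0.1 pos [0.1804 0.65   0.303 ] F [-0.2  0.2 -0.4] w 0.997 gf 0.0
-> (0.19, 0.62, 0.4) off [-0.0172 -0.0265 -0.0969] ang [-0.002 -0.    -0.345]
-> (0.532, 0.062, 0.4) off [-0.496  -0.4727 -0.0962] ang [-0.002 -0.    -0.345]
```

>>> drive_tool([
  {"gripper": 0, "offset": [-0.017, -0.027, -0.097], "angular": [0, 0, 0]},
  {"gripper": 0, "offset": [-0.017, -0.027, -0.097], "angular": [0, 0, 0]},
  {"gripper": 0, "offset": [-0.496, -0.473, -0.097], "angular": [-0.002, 0, -0.345]},
  {"gripper": 0, "offset": [-0.496, -0.473, -0.097], "angular": [-0.002, 0, -0.345]},
  {"gripper": 0, "offset": [-0.496, -0.473, -0.097], "angular": [-0.002, 0, -0.345]},
])

```text
t: 0.6
eef_pos: [0.2685, 0.4908, 0.3993]
tool_rot: [0.0, -0.002, 1.0, 0.001]
contact_force: [1.0, -0.4, -0.1]
gripper_width: 1.002
grasp_force: 0.0
```

```bash
python3 -c "
from h import *
go((.532,.062,.40),(.532,.062,.3))"
```

```text
t 0.6 pos [0.2685 0.4908 0.3993] F [ 1.  -0.4 -0.1] w 1.002 gf 0.0
-> (0.532, 0.062, 0.4) off [-0.2617 -0.4299 -0.0013] ang [0.002 0.    0.005]
-> (0.532, 0.062, 0.3) off [-0.2616 -0.4301  0.0987] ang [0.002 0.    0.005]
```

>>> drive_tool([
  {"gripper": 0, "offset": [-0.262, -0.43, -0.001], "angular": [0, 0, 0]},
  {"gripper": 0, "offset": [-0.262, -0.43, -0.001], "angular": [0, 0, 0]},
  {"gripper": 0, "offset": [-0.262, -0.43, -0.001], "angular": [0, 0, 0]},
  {"gripper": 0, "offset": [-0.262, -0.43, -0.001], "angular": [0, 0, 0]},
  {"gripper": 0, "offset": [-0.262, -0.43, -0.001], "angular": [0, 0, 0]},
])

```text
t: 1.1
eef_pos: [0.3986, 0.277, 0.3994]
tool_rot: [-0.0, -0.0, 1.0, 0.001]
contact_force: [0.9, 0.6, 0.5]
gripper_width: 0.999
grasp_force: 0.0
```

```bash
python3 -c "
from h import *
go((.532,.062,.40),(.532,.062,.3))"
```

```text
t 1.1 pos [0.3986 0.277  0.3994] F [0.9 0.6 0.5] w 0.999 gf 0.0
-> (0.532, 0.062, 0.4) off [-0.1334 -0.215  -0.0009] ang [ 0.002 -0.     0.   ]
-> (0.532, 0.062, 0.3) off [-0.1334 -0.2152  0.0991] ang [ 0.002 -0.     0.   ]
```

>>> drive_tool([
  {"gripper": 0, "offset": [-0.133, -0.215, 0.1], "angular": [0, 0, 0]},
  {"gripper": 0, "offset": [-0.133, -0.215, 0.1], "angular": [0, 0, 0]},
  {"gripper": 0, "offset": [-0.133, -0.215, 0.1], "angular": [0, 0, 0]},
  {"gripper": 0, "offset": [-0.133, -0.215, 0.1], "angular": [0, 0, 0]},
  {"gripper": 0, "offset": [-0.133, -0.215, 0.1], "angular": [0, 0, 0]},
])

```text
t: 1.6
eef_pos: [0.5208, 0.0799, 0.3065]
tool_rot: [0.0, -0.0, 1.0, 0.001]
contact_force: [2.0, 1.3, -0.2]
gripper_width: 1.001
grasp_force: 0.0
```

```bash
python3 -c "
from h import *
go((.532,.062,.3),(.532,.062,.23))
a=snap('scene','s1.png');cv2.imwrite('pics/s1c.png',cv2.resize(a[60:340,180:460],(700,700))[:600])"
```

```text
t 1.6 pos [0.5208 0.0799 0.3065] F [ 2.   1.3 -0.2] w 1.001 gf 0.0
-> (0.532, 0.062, 0.3) off [-0.0112 -0.0179  0.0065] ang [0.002 0.    0.001]
-> (0.532, 0.062, 0.23) off [-0.0112 -0.0181  0.0765] ang [0.002 0.    0.001]
```

View pics/s1c.png

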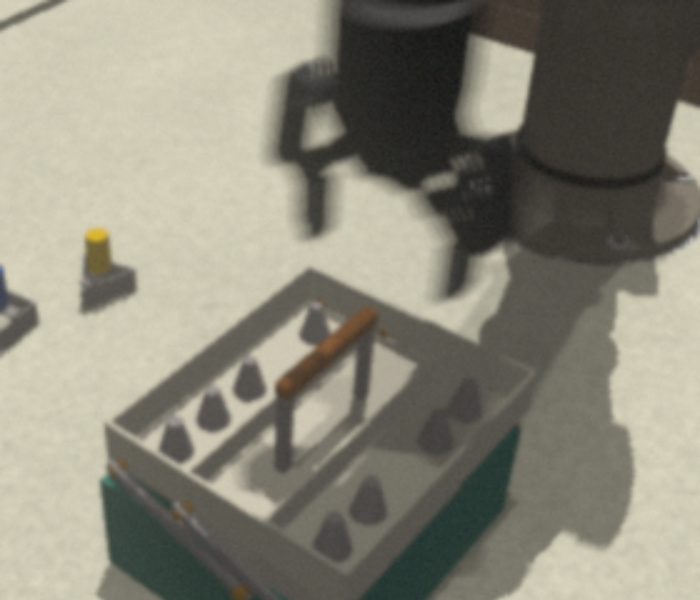

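The picture shows the gripper above the tray, with the finger tips at about (315,230) and (455,290) on either side of the handle (280–375, 315–390). The fingers close across the bar as they should, so I descend and grip.

>>> drive_tool([
  {"gripper": 0, "offset": [-0.011, -0.018, 0.02], "angular": [0, 0, 0]},
  {"gripper": 0, "offset": [-0.011, -0.018, 0.05], "angular": [0, 0, 0]},
  {"gripper": 0, "offset": [-0.011, -0.018, 0.077], "angular": [0, 0, 0]},
  {"gripper": 200, "offset": [-0.011, -0.018, 0.077], "angular": [0, 0, 0]},
  {"gripper": 255, "offset": [-0.011, -0.018, 0.077], "angular": [0, 0, 0]},
], grip_force=30)

```text
t: 2.15
eef_pos: [0.5313, 0.0637, 0.2304]
tool_rot: [-0.0, -0.0, 1.0, 0.001]
contact_force: [-0.1, 0.9, 0.5]
gripper_width: 0.691
grasp_force: 0.0
```

>>> drive_tool([
  {"gripper": 255, "offset": [0, 0, 0], "angular": [0, 0, 0]},
  {"gripper": 255, "offset": [0, 0, 0], "angular": [0, 0, 0]},
  {"gripper": 255, "offset": [0, 0, 0], "angular": [0, 0, 0]},
  {"gripper": 255, "offset": [0, 0, 0], "angular": [0, 0, 0]},
])

```text
t: 2.55
eef_pos: [0.532, 0.0615, 0.2314]
tool_rot: [0.001, 0.001, 1.0, -0.0]
contact_force: [-0.8, -6.2, 3.7]
gripper_width: 0.134
grasp_force: 33.9
```

```bash
python3 - <<'E'
from h import *
go((.532,.062,.23))
p,r=pose()
q0=.16
def d(q,q0):A=np.radians(10);return .11*(np.cos(A+q0)-np.cos(A+q)),.11*(np.sin(A+q)-np.sin(A+q0))
qs=np.linspace(q0,2.1,11)
print([(round(q,2),np.round(d(q,q0),4)) for q in qs])
E
```

```text
t 2.55 pos [0.532  0.0615 0.2314] F [-0.8 -6.2  3.7] w 0.134 gf 33.9
-> (0.532, 0.062, 0.23) off [-0.      0.0005  0.0014] ang [-0.001  0.003 -0.002]
[(np.float64(0.16), array([0., 0.])), (np.float64(0.35), array([0.0089, 0.0194])), (np.float64(0.55), array([0.0214, 0.0366])), (np.float64(0.74), array([0.037 , 0.0512])), (np.float64(0.94), array([0.055 , 0.0624])), (np.float64(1.13), array([0.075, 0.07 ])), (np.float64(1.32), array([0.096 , 0.0736])), (np.float64(1.52), array([0.1173, 0.0731])), (np.float64(1.71), array([0.1381, 0.0684])), (np.float64(1.91), array([0.1576, 0.0599])), (np.float64(2.1), array([0.1751, 0.0478]))]
```

>>> drive_tool([
  {"gripper": 255, "offset": [0, 0.004, -0.01], "angular": [0, 0, 0]},
  {"gripper": 255, "offset": [0, 0.009, -0.0195], "angular": [0, 0, 0]},
  {"gripper": 255, "offset": [0, 0.015, -0.0285], "angular": [0, 0, 0]},
  {"gripper": 255, "offset": [0, 0.0215, -0.0365], "angular": [0, 0, 0]},
  {"gripper": 255, "offset": [0, 0.029, -0.0445], "angular": [0, 0, 0]},
])

```text
t: 3.05
eef_pos: [0.5318, 0.0907, 0.2754]
tool_rot: [0.001, 0.001, 1.0, -0.0]
contact_force: [3.2, -3.2, -7.9]
gripper_width: 0.133
grasp_force: 32.6
```

```bash
python3 - <<'E'
from h import *
go((.532,.062+.029,.23+.0445))
print(bot.get_obs()['torque'])
E
```

```text
t 3.05 pos [0.5318 0.0907 0.2754] F [ 3.2 -3.2 -7.9] w 0.133 gf 32.6
-> (0.532, 0.091, 0.2745) off [-0.0002  0.0003  0.0009] ang [-0.001  0.002 -0.002]
[-0.67148539 -0.69540947  0.10529924]
```

>>> drive_tool([
  {"gripper": 255, "offset": [0, 0.008, -0.0065], "angular": [0, 0, 0]},
  {"gripper": 255, "offset": [0, 0.017, -0.0125], "angular": [0, 0, 0]},
  {"gripper": 255, "offset": [0, 0.026, -0.0178], "angular": [0, 0, 0]},
  {"gripper": 255, "offset": [0, 0.036, -0.0222], "angular": [0, 0, 0]},
  {"gripper": 255, "offset": [0, 0.046, -0.0253], "angular": [0, 0, 0]},
])

```text
t: 3.55
eef_pos: [0.5317, 0.1373, 0.3006]
tool_rot: [0.001, 0.001, 1.0, -0.0]
contact_force: [2.6, -5.5, -5.5]
gripper_width: 0.136
grasp_force: 32.8
```

>>> drive_tool([
  {"gripper": 255, "offset": [0, 0.0105, -0.0025], "angular": [0, 0, 0]},
  {"gripper": 255, "offset": [0, 0.021, -0.0036], "angular": [0, 0, 0]},
  {"gripper": 255, "offset": [0, 0.032, -0.0038], "angular": [0, 0, 0]},
  {"gripper": 255, "offset": [0, 0.042, -0.0031], "angular": [0, 0, 0]},
  {"gripper": 255, "offset": [0, 0.0525, -0.0012], "angular": [0, 0, 0]},
])

```text
t: 4.05
eef_pos: [0.5316, 0.1896, 0.3014]
tool_rot: [0.0, 0.001, 1.0, -0.0]
contact_force: [2.1, -5.5, -5.9]
gripper_width: 0.135
grasp_force: 32.7
```

```bash
python3 - <<'E'
from h import *
go((.532,.0615+.1576,.2314+.0599),(.532,.0615+.1751,.2314+.0478))
E
```

```text
t 4.05 pos [0.5316 0.1896 0.3014] F [ 2.1 -5.5 -5.9] w 0.135 gf 32.7
-> (0.532, 0.2191, 0.2913) off [-0.0003  0.0295  0.0101] ang [-0.001  0.001 -0.002]
-> (0.532, 0.2366, 0.2792) off [-0.0003  0.047   0.0222] ang [-0.001  0.001 -0.002]
```

>>> drive_tool([
  {"gripper": 255, "offset": [0, 0.01, 0.0023], "angular": [0, 0, 0]},
  {"gripper": 255, "offset": [0, 0.0195, 0.0055], "angular": [0, 0, 0]},
  {"gripper": 255, "offset": [0, 0.0295, 0.01], "angular": [0, 0, 0]},
  {"gripper": 255, "offset": [0, 0.037, 0.0145], "angular": [0, 0, 0]},
  {"gripper": 255, "offset": [0, 0.045, 0.0205], "angular": [0, 0, 0]},
])

```text
t: 4.55
eef_pos: [0.5315, 0.2335, 0.2804]
tool_rot: [-0.0, 0.001, 1.0, -0.001]
contact_force: [2.6, -7.2, -5.2]
gripper_width: 0.13
grasp_force: 32.8
```

>>> drive_tool([
  {"gripper": 255, "offset": [0, 0, 0], "angular": [0, 0, 0]},
  {"gripper": 255, "offset": [0, 0, 0], "angular": [0, 0, 0]},
])

```text
t: 4.75
eef_pos: [0.5314, 0.2346, 0.2795]
tool_rot: [-0.0, 0.0, 1.0, -0.001]
contact_force: [5.4, -2.4, -13.7]
gripper_width: 0.131
grasp_force: 31.8
```

```bash
python3 - <<'E'
from h import *
go((.532,.0615+.1751,.2314+.0478))
E
```

```text
t 4.75 pos [0.5314 0.2346 0.2795] F [  5.4  -2.4 -13.7] w 0.131 gf 31.8
-> (0.532, 0.2366, 0.2792) off [-0.0006  0.002   0.0003] ang [-0.002 -0.    -0.001]
```

>>> drive_tool([
  {"gripper": 0, "offset": [0, 0, 0], "angular": [0, 0, 0]},
  {"gripper": 0, "offset": [0, 0, 0], "angular": [0, 0, 0]},
  {"gripper": 0, "offset": [0, 0, -0.01], "angular": [0, 0, 0]},
  {"gripper": 0, "offset": [0, 0, -0.05], "angular": [0, 0, 0]},
  {"gripper": 0, "offset": [0, 0, -0.09], "angular": [0, 0, 0]},
])

```text
t: 5.25
eef_pos: [0.5309, 0.2361, 0.3728]
tool_rot: [-0.0, -0.0, 1.0, 0.001]
contact_force: [1.5, 0.1, -0.3]
gripper_width: 0.963
grasp_force: 0.0
```

```bash
python3 - <<'E'
from h import *
go((.6335,-.268,.33),(.6335,-.268,.20),(.6335,-.268,.103))
E
```

```text
t 5.25 pos [0.5309 0.2361 0.3728] F [ 1.5  0.1 -0.3] w 0.963 gf 0.0
-> (0.6335, -0.268, 0.33) off [-0.1024 -0.5042  0.0421] ang [ 0.002 -0.001  0.001]
-> (0.6335, -0.268, 0.2) off [-0.1025 -0.5044  0.1721] ang [ 0.002 -0.001  0.001]
-> (0.6335, -0.268, 0.103) off [-0.1025 -0.5045  0.2691] ang [ 0.002 -0.001  0.001]
```

>>> drive_tool([
  {"gripper": 0, "offset": [-0.102, -0.504, 0.042], "angular": [0, 0, 0]},
  {"gripper": 0, "offset": [-0.102, -0.504, 0.042], "angular": [0, 0, 0]},
  {"gripper": 0, "offset": [-0.102, -0.504, 0.042], "angular": [0, 0, 0]},
  {"gripper": 0, "offset": [-0.102, -0.504, 0.042], "angular": [0, 0, 0]},
  {"gripper": 0, "offset": [-0.102, -0.504, 0.042], "angular": [0, 0, 0]},
])

```text
t: 5.75
eef_pos: [0.5812, -0.0097, 0.3519]
tool_rot: [0.001, -0.0, 1.0, 0.001]
contact_force: [0.7, 0.3, 1.0]
gripper_width: 0.997
grasp_force: 0.0
```

```bash
python3 - <<'E'
from h import *
go((.6335,-.268,.2))
E
```

```text
t 5.75 pos [ 0.5812 -0.0097  0.3519] F [0.7 0.3 1. ] w 0.997 gf 0.0
-> (0.6335, -0.268, 0.2) off [-0.0517 -0.2587  0.1513] ang [0.003 0.003 0.001]
```

>>> drive_tool([
  {"gripper": 0, "offset": [-0.052, -0.259, 0.151], "angular": [0.003, 0.003, 0]},
  {"gripper": 0, "offset": [-0.052, -0.259, 0.151], "angular": [0.003, 0.003, 0]},
  {"gripper": 0, "offset": [-0.052, -0.259, 0.151], "angular": [0.003, 0.003, 0]},
  {"gripper": 0, "offset": [-0.052, -0.259, 0.151], "angular": [0.003, 0.003, 0]},
  {"gripper": 0, "offset": [-0.052, -0.259, 0.151], "angular": [0.003, 0.003, 0]},
])

```text
t: 6.25
eef_pos: [0.6246, -0.222, 0.2264]
tool_rot: [0.0, -0.001, 1.0, -0.0]
contact_force: [0.9, -0.1, 0.4]
gripper_width: 0.998
grasp_force: 0.0
```

>>> drive_tool([
  {"gripper": 0, "offset": [-0.011, -0.053, 0.03], "angular": [0, 0, 0]},
  {"gripper": 0, "offset": [-0.011, -0.053, 0.03], "angular": [0, 0, 0]},
  {"gripper": 0, "offset": [-0.011, -0.053, 0.03], "angular": [0, 0, 0]},
])

```text
t: 6.55
eef_pos: [0.634, -0.276, 0.1957]
tool_rot: [-0.002, 0.002, 1.0, -0.001]
contact_force: [0.0, -0.6, 0.5]
gripper_width: 0.998
grasp_force: 0.0
```

```bash
python3 - <<'E'
from h import *
go((.6335,-.268,.2),(.6335,-.268,.103))
a=snap('scene','s2.png');b=snap('top','t2.png')
c=np.hstack([cv2.resize(a[100:300,100:300],(400,400)),cv2.resize(b[100:270,140:400],(400,400*170//260)).copy() if 0 else cv2.resize(b[100:300,200:400],(400,400))])
cv2.imwrite('pics/c3.png',c)
E
```

```text
t 6.55 pos [ 0.634  -0.276   0.1957] F [ 0.  -0.6  0.5] w 0.998 gf 0.0
-> (0.6335, -0.268, 0.2) off [ 0.0005  0.008  -0.0043] ang [-0.002 -0.004 -0.004]
-> (0.6335, -0.268, 0.103) off [0.0002 0.0081 0.0927] ang [-0.002 -0.004 -0.004]
```

View pics/c3.png

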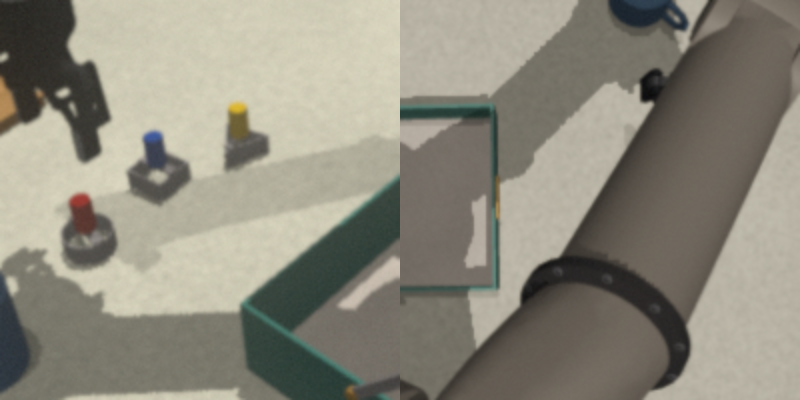

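>>> drive_tool([
  {"gripper": 0, "offset": [0, 0.008, 0], "angular": [-0.002, -0.004, -0.004]},
  {"gripper": 0, "offset": [0, 0.008, 0.03], "angular": [-0.002, -0.004, -0.004]},
  {"gripper": 0, "offset": [0, 0.008, 0.06], "angular": [-0.002, -0.004, -0.004]},
  {"gripper": 0, "offset": [0, 0.008, 0.08], "angular": [-0.002, -0.004, -0.004]},
  {"gripper": 0, "offset": [0, 0.008, 0.08], "angular": [-0.002, -0.004, -0.004]},
])

```text
t: 7.15
eef_pos: [0.6337, -0.2621, 0.114]
tool_rot: [-0.001, -0.003, 1.0, 0.002]
contact_force: [-1.3, -0.8, 0.3]
gripper_width: 0.999
grasp_force: 0.0
```

```bash
python3 - <<'E'
from h import *
go((.6335,-.268,.103))
a=snap('scene','s3.png')
go((.6335,-.268,.103))
cv2.imwrite('pics/c4.png',cv2.resize(a[130:270,60:260],(800,560),interpolation=cv2.INTER_CUBIC))
E
```

```text
t 7.15 pos [ 0.6337 -0.2621  0.114 ] F [-1.3 -0.8  0.3] w 0.999 gf 0.0
-> (0.6335, -0.268, 0.103) off [ 0.0002 -0.006   0.011 ] ang [ 0.005 -0.003  0.008]
t 7.2 pos [ 0.6346 -0.2632  0.1158] F [ 0.1 -0.1  0.3] w 1.003 gf 0.0
-> (0.6335, -0.268, 0.103) off [ 0.0011 -0.0049  0.0128] ang [ 0.003 -0.     0.008]
```

View pics/c4.png

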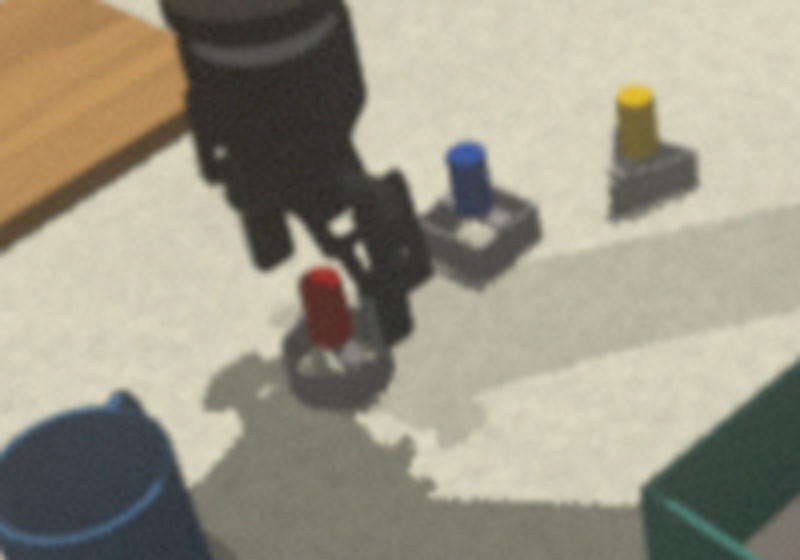

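The picture shows the red knob (325,300) midway between the finger tips (270,260) and (395,335), with nothing touched. I lower the last 13 mm and grip.

>>> drive_tool([
  {"gripper": 0, "offset": [0.001, -0.005, 0.006], "angular": [0, 0, 0]},
  {"gripper": 0, "offset": [0.001, -0.005, 0.0125], "angular": [0, 0, 0]},
  {"gripper": 100, "offset": [0.001, -0.005, 0.0125], "angular": [0, 0, 0]},
  {"gripper": 255, "offset": [0.001, -0.005, 0.0125], "angular": [0, 0, 0]},
  {"gripper": 255, "offset": [0.001, -0.005, 0.0125], "angular": [0, 0, 0]},
], grip_force=30)

```text
t: 7.7
eef_pos: [0.6336, -0.2709, 0.1038]
tool_rot: [0.001, -0.002, 1.0, 0.0]
contact_force: [-0.4, 0.2, 0.0]
gripper_width: 0.513
grasp_force: 0.0
```

>>> drive_tool([
  {"gripper": 255, "offset": [0, 0, 0], "angular": [0, 0, 0]},
  {"gripper": 255, "offset": [0, 0, 0], "angular": [0, 0, 0]},
  {"gripper": 255, "offset": [0, 0, 0], "angular": [0, 0, 0]},
])

```text
t: 8.0
eef_pos: [0.6336, -0.271, 0.1038]
tool_rot: [0.001, -0.002, 1.0, 0.0]
contact_force: [-1.2, 0.2, 2.6]
gripper_width: 0.247
grasp_force: 29.4
```

```bash
python3 - <<'E'
from h import *
go((.6335,-.268,.25),(.532,.04,.25))
E
```

```text
t 8.0 pos [ 0.6336 -0.271   0.1038] F [-1.2  0.2  2.6] w 0.247 gf 29.4
-> (0.6335, -0.268, 0.25) off [-0.0002  0.0031 -0.1462] ang [0.001 0.002 0.004]
-> (0.532, 0.04, 0.25) off [ 0.1003  0.3114 -0.1462] ang [0.001 0.002 0.004]
```

>>> drive_tool([
  {"gripper": 255, "offset": [0, 0, -0.03], "angular": [0, 0, 0]},
  {"gripper": 255, "offset": [0, 0, -0.07], "angular": [0, 0, 0]},
  {"gripper": 255, "offset": [0, 0, -0.11], "angular": [0, 0, 0]},
  {"gripper": 255, "offset": [0.02, 0.03, -0.146], "angular": [0, 0, 0]},
  {"gripper": 255, "offset": [0.035, 0.075, -0.146], "angular": [0, 0, 0]},
])

```text
t: 8.5
eef_pos: [0.5989, -0.2004, 0.2548]
tool_rot: [0.005, 0.002, 1.0, -0.002]
contact_force: [0.5, 0.7, -1.2]
gripper_width: 0.248
grasp_force: 29.6
```

```bash
python3 - <<'E'
from h import *
go((.532,.04,.25))
E
```

```text
t 8.5 pos [ 0.5989 -0.2004  0.2548] F [ 0.5  0.7 -1.2] w 0.248 gf 29.6
-> (0.532, 0.04, 0.25) off [0.0677 0.2402 0.0033] ang [-0.005  0.013 -0.004]
```

>>> drive_tool([
  {"gripper": 255, "offset": [0.012, 0.042, 0.003], "angular": [0, 0, 0]},
  {"gripper": 255, "offset": [0.024, 0.085, 0.003], "angular": [0, 0, 0]},
  {"gripper": 255, "offset": [0.037, 0.13, 0.003], "angular": [0, 0, 0]},
  {"gripper": 255, "offset": [0.049, 0.175, 0.003], "angular": [0, 0, 0]},
  {"gripper": 255, "offset": [0.06, 0.21, 0.003], "angular": [0, 0, 0]},
])

```text
t: 9.0
eef_pos: [0.5363, 0.0166, 0.2465]
tool_rot: [0.0, -0.003, 1.0, 0.001]
contact_force: [0.5, 0.2, -0.6]
gripper_width: 0.253
grasp_force: 29.6
```

>>> drive_tool([
  {"gripper": 255, "offset": [0.007, 0.025, 0], "angular": [0, 0, 0]},
  {"gripper": 255, "offset": [0.007, 0.025, 0], "angular": [0, 0, 0]},
  {"gripper": 255, "offset": [0.007, 0.025, 0], "angular": [0, 0, 0]},
])

```text
t: 9.3
eef_pos: [0.5301, 0.039, 0.2466]
tool_rot: [0.001, -0.002, 1.0, 0.0]
contact_force: [0.3, -0.4, -2.0]
gripper_width: 0.247
grasp_force: 29.6
```

```bash
python3 - <<'E'
from h import *
a=snap('scene','s4.png')
go((.532,.04,.25),(.532,.042,.109))
cv2.imwrite('pics/c5.png',cv2.resize(a[60:340,160:500],(729,600),interpolation=cv2.INTER_CUBIC))
E
```

```text
t 9.35 pos [0.5303 0.0379 0.2466] F [ 0.2  0.5 -1.3] w 0.248 gf 29.6
-> (0.532, 0.04, 0.25) off [-0.0017  0.0021 -0.0034] ang [0.    0.002 0.003]
-> (0.532, 0.042, 0.109) off [-0.0015  0.0041  0.1376] ang [0.    0.002 0.003]
```

View pics/c5.png

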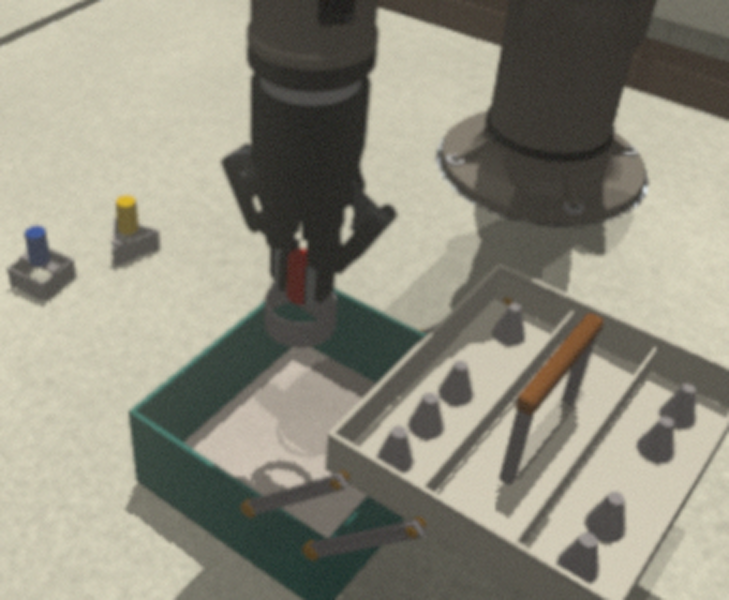

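The picture shows the tray fully open and the cutter hanging upright at (300,300) over the open compartment. The blue and yellow cutters are untouched, so I lower it in.

>>> drive_tool([
  {"gripper": 255, "offset": [-0.0015, 0.003, 0.03], "angular": [0, 0, 0]},
  {"gripper": 255, "offset": [-0.0015, 0.003, 0.065], "angular": [0, 0, 0]},
  {"gripper": 255, "offset": [-0.0015, 0.003, 0.1], "angular": [0, 0, 0]},
  {"gripper": 255, "offset": [-0.0015, 0.003, 0.125], "angular": [0, 0, 0]},
  {"gripper": 255, "offset": [-0.0015, 0.003, 0.132], "angular": [0, 0, 0]},
])

```text
t: 9.85
eef_pos: [0.5307, 0.0398, 0.1121]
tool_rot: [-0.002, -0.0, 1.0, -0.001]
contact_force: [-1.3, -0.1, -0.5]
gripper_width: 0.248
grasp_force: 29.6
```

>>> drive_tool([
  {"gripper": 255, "offset": [0, 0, 0.003], "angular": [0, 0, 0]},
  {"gripper": 255, "offset": [0, 0, 0.003], "angular": [0, 0, 0]},
])

```text
t: 10.05
eef_pos: [0.5326, 0.0411, 0.1123]
tool_rot: [0.001, -0.001, 1.0, 0.0]
contact_force: [-0.1, -0.0, -0.8]
gripper_width: 0.249
grasp_force: 29.6
```

```bash
python3 - <<'E'
from h import *
go((.532,.042,.108))
E
```

```text
t 10.05 pos [0.5326 0.0411 0.1123] F [-0.1 -0.  -0.8] w 0.249 gf 29.6
-> (0.532, 0.042, 0.108) off [0.0006 0.0009 0.0043] ang [0.001 0.003 0.003]
```

>>> drive_tool([
  {"gripper": 255, "offset": [0, 0, 0.002], "angular": [0, 0, 0]},
  {"gripper": 255, "offset": [0, 0, 0.004], "angular": [0, 0, 0]},
  {"gripper": 255, "offset": [0, 0, 0.004], "angular": [0, 0, 0]},
])

```text
t: 10.35
eef_pos: [0.5321, 0.042, 0.108]
tool_rot: [0.001, -0.002, 1.0, 0.001]
contact_force: [-0.9, -0.2, -0.2]
gripper_width: 0.247
grasp_force: 29.6
```

>>> drive_tool([
  {"gripper": 255, "offset": [0, 0, 0.0015], "angular": [0, 0, 0]},
  {"gripper": 255, "offset": [0, 0, 0.0015], "angular": [0, 0, 0]},
])

```text
t: 10.55
eef_pos: [0.5323, 0.0419, 0.1076]
tool_rot: [0.001, -0.002, 1.0, 0.001]
contact_force: [-5.1, -0.2, 15.8]
gripper_width: 0.245
grasp_force: 31.3
```

>>> drive_tool([
  {"gripper": 120, "offset": [0, 0, 0], "angular": [0, 0, 0]},
  {"gripper": 80, "offset": [0, 0, 0], "angular": [0, 0, 0]},
  {"gripper": 60, "offset": [0, 0, 0], "angular": [0, 0, 0]},
  {"gripper": 60, "offset": [0, 0, 0], "angular": [0, 0, 0]},
  {"gripper": 60, "offset": [0, 0, 0], "angular": [0, 0, 0]},
])

```text
t: 11.05
eef_pos: [0.5318, 0.0418, 0.106]
tool_rot: [0.0, -0.002, 1.0, 0.0]
contact_force: [-0.3, 0.3, -0.4]
gripper_width: 0.764
grasp_force: 0.0
```

>>> drive_tool([
  {"gripper": 60, "offset": [0, 0, -0.02], "angular": [0, 0, 0]},
  {"gripper": 60, "offset": [0, 0, -0.05], "angular": [0, 0, 0]},
  {"gripper": 60, "offset": [0, 0, -0.1], "angular": [0, 0, 0]},
  {"gripper": 60, "offset": [0, 0, -0.15], "angular": [0, 0, 0]},
  {"gripper": 0, "offset": [0, 0, -0.2], "angular": [0, 0, 0]},
])

```text
t: 11.55
eef_pos: [0.5312, 0.0415, 0.3079]
tool_rot: [0.0, -0.002, 1.0, 0.0]
contact_force: [1.4, 0.4, 0.4]
gripper_width: 0.909
grasp_force: 0.0
```

>>> drive_tool([
  {"gripper": 0, "offset": [0, 0, -0.05], "angular": [0, 0, 0]},
  {"gripper": 0, "offset": [0, 0, -0.06], "angular": [0, 0, 0]},
  {"gripper": 0, "offset": [0, 0, -0.06], "angular": [0, 0, 0]},
])

```text
t: 11.85
eef_pos: [0.5324, 0.0416, 0.368]
tool_rot: [0.003, -0.002, 1.0, 0.001]
contact_force: [-0.2, -0.5, -1.1]
gripper_width: 1.002
grasp_force: 0.0
```

```bash
python3 - <<'E'
from h import *
a=snap('scene','s5.png')
go((.532,.235,.345),(.532,.235,.2795))
cv2.imwrite('pics/c6.png',cv2.resize(a[60:340,160:500],(729,600),interpolation=cv2.INTER_CUBIC))
E
```

```text
t 11.9 pos [0.5315 0.0417 0.3659] F [-0.5 -0.5 -0.4] w 0.997 gf 0.0
-> (0.532, 0.235, 0.345) off [-0.0012  0.1933  0.0212] ang [0.002 0.002 0.005]
-> (0.532, 0.235, 0.2795) off [-0.0011  0.1932  0.0867] ang [0.002 0.002 0.005]
```

View pics/c6.png

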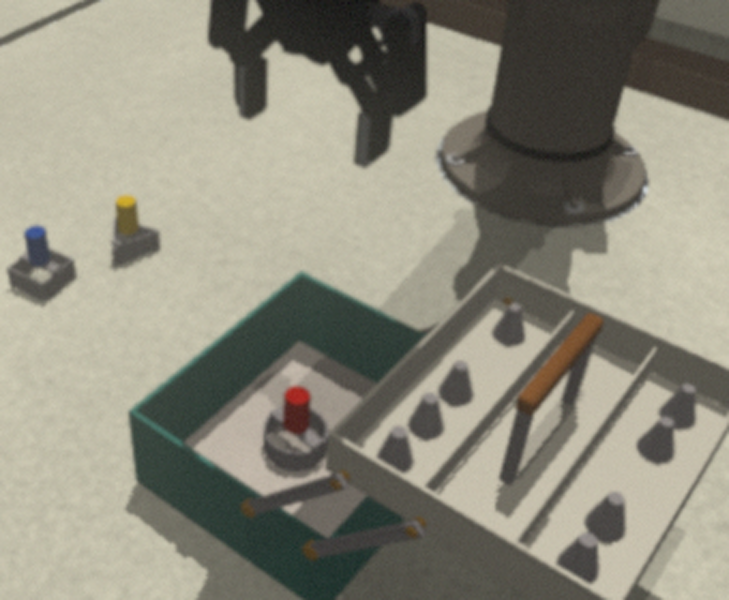

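The red cutter stands upright and released on the compartment floor at (297,430), the tray is still open, and the handle bar runs (525,400)–(595,325). Next I grip the handle again.

>>> drive_tool([
  {"gripper": 0, "offset": [-0.001, 0.05, 0], "angular": [0, 0, 0]},
  {"gripper": 0, "offset": [-0.001, 0.1, 0], "angular": [0, 0, 0]},
  {"gripper": 0, "offset": [-0.001, 0.145, 0.01], "angular": [0, 0, 0]},
  {"gripper": 0, "offset": [-0.001, 0.188, 0.015], "angular": [0, 0, 0.005]},
  {"gripper": 0, "offset": [-0.001, 0.193, 0.021], "angular": [0.002, 0.002, 0.005]},
])

```text
t: 12.4
eef_pos: [0.5296, 0.2413, 0.3416]
tool_rot: [-0.003, -0.004, 1.0, -0.001]
contact_force: [-1.5, 0.1, -0.7]
gripper_width: 0.997
grasp_force: 0.0
```

>>> drive_tool([
  {"gripper": 0, "offset": [0, 0, 0.02], "angular": [0, 0, 0]},
  {"gripper": 0, "offset": [0, 0, 0.045], "angular": [0, 0, 0]},
  {"gripper": 0, "offset": [0, 0, 0.06], "angular": [0, 0, 0]},
  {"gripper": 0, "offset": [0, 0, 0.06], "angular": [0, 0, 0]},
])

```text
t: 12.8
eef_pos: [0.5299, 0.233, 0.2807]
tool_rot: [-0.004, 0.001, 1.0, -0.003]
contact_force: [-1.0, -0.1, -0.6]
gripper_width: 1.0
grasp_force: 0.0
```

```bash
python3 - <<'E'
from h import *
go((.5315,.2346,.2795))
E
```

```text
t 12.8 pos [0.5299 0.233  0.2807] F [-1.  -0.1 -0.6] w 1.0 gf 0.0
-> (0.5315, 0.2346, 0.2795) off [-0.0016  0.0016  0.0012] ang [-0.007 -0.01  -0.002]
```

>>> drive_tool([
  {"gripper": 100, "offset": [-0.0015, 0.0015, 0.001], "angular": [-0.007, -0.01, 0]},
  {"gripper": 255, "offset": [-0.0015, 0.0015, 0.001], "angular": [-0.007, -0.01, 0]},
  {"gripper": 255, "offset": [-0.0015, 0.0015, 0.001], "angular": [-0.007, -0.01, 0]},
  {"gripper": 255, "offset": [-0.0015, 0.0015, 0.001], "angular": [-0.007, -0.01, 0]},
  {"gripper": 255, "offset": [-0.0015, 0.0015, 0.001], "angular": [-0.007, -0.01, 0]},
])

```text
t: 13.3
eef_pos: [0.5335, 0.2357, 0.2846]
tool_rot: [0.004, 0.0, 1.0, 0.002]
contact_force: [0.3, -5.6, -3.5]
gripper_width: 0.144
grasp_force: 2.4
```

>>> drive_tool([
  {"gripper": 255, "offset": [0, 0, 0], "angular": [0, 0, 0]},
  {"gripper": 255, "offset": [0, 0, 0], "angular": [0, 0, 0]},
])

```text
t: 13.5
eef_pos: [0.5336, 0.2356, 0.2845]
tool_rot: [0.004, 0.0, 1.0, 0.002]
contact_force: [-0.9, -2.0, 1.6]
gripper_width: 0.129
grasp_force: 33.0
```

```bash
python3 - <<'E'
from h import *
go((.5315,.2346,.2795))
A=np.radians(10)
for q in np.linspace(2.08,0,22):print(round(q,2),np.round([.11*(np.cos(A+2.08)-np.cos(A+q)),.11*(np.sin(A+2.08)-np.sin(A+q))],4),end=' ')
E
```

```text
t 13.5 pos [0.5336 0.2356 0.2845] F [-0.9 -2.   1.6] w 0.129 gf 33.0
-> (0.5315, 0.2346, 0.2795) off [ 0.0021 -0.0011  0.0049] ang [ 0.006  0.01  -0.001]
2.08 [0. 0.] 1.98 [-0.0088 -0.0065] 1.88 [-0.0181 -0.012 ] 1.78 [-0.028  -0.0166] 1.68 [-0.0383 -0.0202] 1.58 [-0.0489 -0.0228] 1.49 [-0.0597 -0.0243] 1.39 [-0.0705 -0.0247] 1.29 [-0.0814 -0.0241] 1.19 [-0.0922 -0.0224] 1.09 [-0.1027 -0.0196] 0.99 [-0.1129 -0.0158] 0.89 [-0.1227 -0.011 ] 0.79 [-0.1319 -0.0053] 0.69 [-0.1406  0.0013] 0.59 [-0.1485  0.0088] 0.5 [-0.1557  0.017 ] 0.4 [-0.1621  0.0258] 0.3 [-0.1675  0.0353] 0.2 [-0.1719  0.0452] 0.1 [-0.1754  0.0556] 0.0 [-0.1778  0.0662]
```

>>> drive_tool([
  {"gripper": 255, "offset": [0, -0.009, -0.0065], "angular": [0, 0, 0]},
  {"gripper": 255, "offset": [0, -0.018, -0.012], "angular": [0, 0, 0]},
  {"gripper": 255, "offset": [0, -0.028, -0.0166], "angular": [0, 0, 0]},
  {"gripper": 255, "offset": [0, -0.0383, -0.0202], "angular": [0, 0, 0]},
  {"gripper": 255, "offset": [0, -0.049, -0.0228], "angular": [0, 0, 0]},
])

```text
t: 14.0
eef_pos: [0.5335, 0.1882, 0.3079]
tool_rot: [0.005, -0.0, 1.0, 0.004]
contact_force: [2.7, 4.8, -0.9]
gripper_width: 0.135
grasp_force: 32.7
```

>>> drive_tool([
  {"gripper": 255, "offset": [0, -0.0108, -0.0015], "angular": [0, 0, 0]},
  {"gripper": 255, "offset": [0, -0.0216, -0.0019], "angular": [0, 0, 0]},
  {"gripper": 255, "offset": [0, -0.0325, -0.0013], "angular": [0, 0, 0]},
  {"gripper": 255, "offset": [0, -0.0433, 0.0004], "angular": [0, 0, 0]},
  {"gripper": 255, "offset": [0, -0.0538, 0.0032], "angular": [0, 0, 0]},
])

```text
t: 14.5
eef_pos: [0.5338, 0.1333, 0.3059]
tool_rot: [0.005, 0.0, 1.0, 0.004]
contact_force: [-3.2, 0.6, 11.0]
gripper_width: 0.131
grasp_force: 34.2
```

```bash
python3 - <<'E'
from h import *
go((.5336,.2356-.1027,.2845+.0196),(.5336,.2356-.1485,.2845-.0088),(.5336,.2356-.1778,.2845-.0662))
E
```

```text
t 14.5 pos [0.5338 0.1333 0.3059] F [-3.2  0.6 11. ] w 0.131 gf 34.2
-> (0.5336, 0.13290000000000002, 0.3041) off [ 0.0002 -0.0004  0.0018] ang [ 0.009  0.012 -0.   ]
-> (0.5336, 0.08710000000000001, 0.2757) off [ 0.0005 -0.0464  0.0298] ang [ 0.009  0.012 -0.   ]
-> (0.5336, 0.05779999999999999, 0.2183) off [ 0.0011 -0.0761  0.087 ] ang [ 0.009  0.012 -0.   ]
```

>>> drive_tool([
  {"gripper": 255, "offset": [0, -0.0102, 0.0038], "angular": [0, 0, 0]},
  {"gripper": 255, "offset": [0, -0.02, 0.0086], "angular": [0, 0, 0]},
  {"gripper": 255, "offset": [0, -0.0292, 0.0143], "angular": [0, 0, 0]},
  {"gripper": 255, "offset": [0, -0.0379, 0.0209], "angular": [0, 0, 0]},
  {"gripper": 255, "offset": [0, -0.046, 0.0285], "angular": [0, 0, 0]},
])

```text
t: 15.0
eef_pos: [0.5339, 0.085, 0.2762]
tool_rot: [0.004, 0.001, 1.0, 0.002]
contact_force: [-1.1, -3.1, 6.5]
gripper_width: 0.136
grasp_force: 33.7
```

>>> drive_tool([
  {"gripper": 255, "offset": [0, -0.0072, 0.0082], "angular": [0, 0, 0]},
  {"gripper": 255, "offset": [0, -0.0136, 0.017], "angular": [0, 0, 0]},
  {"gripper": 255, "offset": [0, -0.019, 0.0265], "angular": [0, 0, 0]},
  {"gripper": 255, "offset": [0, -0.0234, 0.0364], "angular": [0, 0, 0]},
  {"gripper": 255, "offset": [0, -0.0269, 0.0468], "angular": [0, 0, 0]},
])

```text
t: 15.5
eef_pos: [0.534, 0.0582, 0.228]
tool_rot: [0.004, 0.001, 1.0, 0.002]
contact_force: [-0.3, -5.7, 2.9]
gripper_width: 0.13
grasp_force: 33.3
```

```bash
python3 - <<'E'
from h import *
go((.5336,.2356-.1778,.2845-.0662))
E
```

```text
t 15.5 pos [0.534  0.0582 0.228 ] F [-0.3 -5.7  2.9] w 0.13 gf 33.3
-> (0.5336, 0.05779999999999999, 0.2183) off [ 0.0005 -0.0005  0.0097] ang [ 0.004  0.011 -0.003]
```

Around 10 mm is left. I press down gently until it stops.

>>> drive_tool([
  {"gripper": 255, "offset": [0, -0.001, 0.005], "angular": [0, 0, 0]},
  {"gripper": 255, "offset": [0, -0.0015, 0.009], "angular": [0, 0, 0]},
  {"gripper": 255, "offset": [0, -0.002, 0.011], "angular": [0, 0, 0]},
  {"gripper": 255, "offset": [0, -0.002, 0.011], "angular": [0, 0, 0]},
])

```text
t: 15.9
eef_pos: [0.5342, 0.0564, 0.2191]
tool_rot: [0.004, 0.001, 1.0, 0.002]
contact_force: [-7.7, -6.5, 24.2]
gripper_width: 0.131
grasp_force: 36.0
```

>>> drive_tool([
  {"gripper": 0, "offset": [0, 0, 0], "angular": [0, 0, 0]},
  {"gripper": 0, "offset": [0, 0, 0], "angular": [0, 0, 0]},
  {"gripper": 0, "offset": [0, 0, 0], "angular": [0, 0, 0]},
  {"gripper": 0, "offset": [0, 0, -0.03], "angular": [0, 0, 0]},
  {"gripper": 0, "offset": [0, 0, -0.07], "angular": [0, 0, 0]},
])

```text
t: 16.4
eef_pos: [0.5319, 0.0585, 0.2854]
tool_rot: [0.001, 0.0, 1.0, 0.002]
contact_force: [0.8, 1.3, 1.0]
gripper_width: 0.961
grasp_force: 0.0
```

>>> drive_tool([
  {"gripper": 0, "offset": [0, 0, -0.05], "angular": [0, 0, 0]},
  {"gripper": 0, "offset": [0, 0, -0.1], "angular": [0, 0, 0]},
  {"gripper": 0, "offset": [0, 0, -0.1], "angular": [0, 0, 0]},
  {"gripper": 0, "offset": [0, 0, -0.1], "angular": [0, 0, 0]},
])

```text
t: 16.8
eef_pos: [0.5328, 0.0582, 0.3875]
tool_rot: [0.005, 0.0, 1.0, 0.003]
contact_force: [0.1, 1.1, -1.0]
gripper_width: 1.0
grasp_force: 0.0
```

```bash
python3 - <<'E'
from h import *
a=snap('scene','s6.png')
go((.532,.056,.38))
for z in (.160,.166):print('bar ends closed px (crop)',(proj('scene',[[.58,.0555,z],[.484,.0555,z]])-[180,130])*700/280)
cv2.imwrite('pics/c7.png',cv2.resize(a[130:370,180:460],(700,600),interpolation=cv2.INTER_CUBIC))
E
```

```text
t 16.85 pos [0.5322 0.0582 0.386 ] F [ 0.4  0.3 -0.1] w 1.004 gf 0.0
-> (0.532, 0.056, 0.38) off [ 0.0002 -0.0022  0.006 ] ang [ 0.006  0.008 -0.   ]
bar ends closed px (crop) [[269.58305892 236.00705351]
 [360.55035665 157.13589807]]
bar ends closed px (crop) [[269.74961336 228.86143157]
 [361.16978677 150.11149129]]
```

View pics/c7.png

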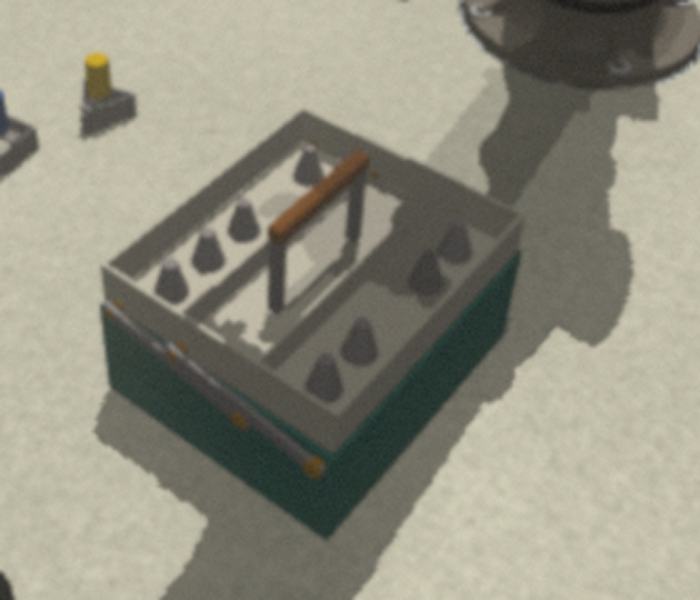

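The tray sits flush on the box. The handle bar ends at about (277,231) and (360,160), against (270,236) and (361,157) predicted for fully closed, and the gripper is clear.

```bash
python3 -c "
from h import *
print(bot.hand_in())"
```

```text
the job is handed in; nothing more can be done
None
```

The red cutter stands upright on the compartment floor, the tray is swung back down and fully closed, the blue and yellow cutters were not moved, and the job was handed in at about 17 s (no verdict was returned).

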